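Load the desk-top tumbler dryer and set its timer collar

TASK

Switch the dryer off first by turning the timer collar around its barrel fully back to the dot. With it off, fold up one peg for each tumbler and stand every tumbler upside down over its own upright peg, its rim flat on the deck; leave any peg that is not needed folded flat. Then turn the collar to the stop marked by the long bar, and leave the other things on the desk where they are.

Things in the scene. Friction and masses are not known exactly. Their poses are not given: they have to be found in the camera images.
- dryer: Tumbler dryer, fixed: grey slab 160 (its x) by 400 (y) by 20 mm high; its top is the deck. Origin: centre of underside; z up; x away from the robot at yaw 0. On the deck: three folding pegs (feet at x -30, y -150, -55, +40 mm) and, at x 0, y +150, an upright white barrel 41 mm thick, its flat top 74 mm above the desk, round foot 66 mm wide and 12 mm high, with the timer collar around it.
- collar (a joint): Timer collar: knurled metal ring, 54 mm outside, 24 mm high. 0 = off (end stop); grows turning CLOCKWISE from above to an end stop at 2.618. Detents every 0.524 rad, about 0.08 N m; let go, it springs to the nearest. Marked stop: detent at 2.094. Its black pointer moves past marks on the barrel's top: dot = off, thin ticks = detents, long thick bar = marked stop.
- collar_grip (a point): Point on the collar's axis (vertical) at mid-height of the collar, 56 mm above the desk: the ring spans 12 mm above and below it, the barrel ends 18 mm above it.
- collar_pointer (a point): The black pointer on the collar's upper face, 24 mm from the axis; it turns with the collar. Seen from above it lies 75 degrees counterclockwise of the dryer's +x when off, and 45 degrees clockwise of +x at the bar.
- peg1 (a joint): Folding peg 1: steel rod 10 mm thick ending in a 16 mm cube head (centre 52 mm from the hinge), hinged at its foot between two cheeks 19 mm over both. 0 = folded flat along the dryer's +x; 1.571 = upright (end stop). Hinge axis along the dryer's y, 12 mm above the deck; stiff (0.045 N m), so the peg stays where it is left.
- peg1_foot (a point): Fixed point on the deck straight below the hinge of peg 1: the middle of the place where a tumbler's mouth stands. The hinge is 12 mm above it, the top of the upright peg 72 mm above it.
- peg1_tip (a point): Centre of the cube head at the end of peg 1; moves with the peg. Folded, it is 12 mm above the deck.
- peg2 (a joint): Folding peg 2: steel rod 10 mm thick ending in a 16 mm cube head (centre 52 mm from the hinge), hinged at its foot between two cheeks 19 mm over both. 0 = folded flat along the dryer's +x; 1.571 = upright (end stop). Hinge axis along the dryer's y, 12 mm above the deck; stiff (0.045 N m), so the peg stays where it is left.
- peg2_foot (a point): Fixed point on the deck straight below the hinge of peg 2: the middle of the place where a tumbler's mouth stands. The hinge is 12 mm above it, the top of the upright peg 72 mm above it.
- peg2_tip (a point): Centre of the cube head at the end of peg 2; moves with the peg. Folded, it is 12 mm above the deck.
- peg3 (a joint): Folding peg 3: steel rod 10 mm thick ending in a 16 mm cube head (centre 52 mm from the hinge), hinged at its foot between two cheeks 19 mm over both. 0 = folded flat along the dryer's +x; 1.571 = upright (end stop). Hinge axis along the dryer's y, 12 mm above the deck; stiff (0.045 N m), so the peg stays where it is left.
- peg3_foot (a point): Fixed point on the deck straight below the hinge of peg 3: the middle of the place where a tumbler's mouth stands. The hinge is 12 mm above it, the top of the upright peg 72 mm above it.
- peg3_tip (a point): Centre of the cube head at the end of peg 3; moves with the peg. Folded, it is 12 mm above the deck.
- tumbler1: A white ceramic tumbler (it may be absent): square, 46 by 46 mm outside and 86 mm tall, walls and bottom 4 mm (inside 38 by 38 mm, 82 mm deep), 0.14 kg. Origin: centre of the outer bottom; its z axis points from the bottom to the open mouth. At the start it lies on one side on the desk, with its mouth roughly towards the robot. All tumblers are alike.
- tumbler1_rim (a point): Centre of the mouth of tumbler1, in the plane of its rim (86 mm along its z axis from the origin).
- tumbler2: A white ceramic tumbler (it may be absent): square, 46 by 46 mm outside and 86 mm tall, walls and bottom 4 mm (inside 38 by 38 mm, 82 mm deep), 0.14 kg. Origin: centre of the outer bottom; its z axis points from the bottom to the open mouth. At the start it lies on one side on the desk, with its mouth roughly towards the robot. All tumblers are alike.
- tumbler2_rim (a point): Centre of the mouth of tumbler2, in the plane of its rim (86 mm along its z axis from the origin).
- tumbler3: A white ceramic tumbler (it may be absent): square, 46 by 46 mm outside and 86 mm tall, walls and bottom 4 mm (inside 38 by 38 mm, 82 mm deep), 0.14 kg. Origin: centre of the outer bottom; its z axis points from the bottom to the open mouth. At the start it lies on one side on the desk, with its mouth roughly towards the robot. All tumblers are alike.
- tumbler3_rim (a point): Centre of the mouth of tumbler3, in the plane of its rim (86 mm along its z axis from the origin).
- candle: Bystander: white candle jar, 72 mm in diameter, 75 mm high. Origin: centre of its underside.
- penpot: Bystander: copper-coloured round pot with pens, 72 mm in diameter, 95 mm high (pens to 145 mm). Origin: centre of its underside.
- notebook: Bystander: notebook 150 by 210 mm, 16 mm thick, lying flat. Origin: centre of its underside.

How it is judged:
On the way, in this order (a step that is already met when the one before it is completed fails the run):
1. the collar is turned back to off (the dot) (value of joint collar below 0.12 rad), for 0.2 s.
2. with the collar still off, every tumbler stands upside down over its own upright peg (value of joint collar below 0.12 rad and ((horizontal distance between tumbler1_rim and peg1_foot below 0.018 m and z of tumbler1_rim in the frame of dryer below 0.028 m and angle between tumbler1's own z axis and vertical above 3 rad and value of joint peg1 above 1.2 rad) or (horizontal distance between tumbler1_rim and peg2_foot below 0.018 m and z of tumbler1_rim in the frame of dryer below 0.028 m and angle between tumbler1's own z axis and vertical above 3 rad and value of joint peg2 above 1.2 rad) or (horizontal distance between tumbler1_rim and peg3_foot below 0.018 m and z of tumbler1_rim in the frame of dryer below 0.028 m and angle between tumbler1's own z axis and vertical above 3 rad and value of joint peg3 above 1.2 rad)) and ((horizontal distance between tumbler2_rim and peg1_foot below 0.018 m and z of tumbler2_rim in the frame of dryer below 0.028 m and angle between tumbler2's own z axis and vertical above 3 rad and value of joint peg1 above 1.2 rad) or (horizontal distance between tumbler2_rim and peg2_foot below 0.018 m and z of tumbler2_rim in the frame of dryer below 0.028 m and angle between tumbler2's own z axis and vertical above 3 rad and value of joint peg2 above 1.2 rad) or (horizontal distance between tumbler2_rim and peg3_foot below 0.018 m and z of tumbler2_rim in the frame of dryer below 0.028 m and angle between tumbler2's own z axis and vertical above 3 rad and value of joint peg3 above 1.2 rad)) and ((horizontal distance between tumbler3_rim and peg1_foot below 0.018 m and z of tumbler3_rim in the frame of dryer below 0.028 m and angle between tumbler3's own z axis and vertical above 3 rad and value of joint peg1 above 1.2 rad) or (horizontal distance between tumbler3_rim and peg2_foot below 0.018 m and z of tumbler3_rim in the frame of dryer below 0.028 m and angle between tumbler3's own z axis and vertical above 3 rad and value of joint peg2 above 1.2 rad) or (horizontal distance between tumbler3_rim and peg3_foot below 0.018 m and z of tumbler3_rim in the frame of dryer below 0.028 m and angle between tumbler3's own z axis and vertical above 3 rad and value of joint peg3 above 1.2 rad)) and linear speed of each of tumbler1, tumbler2, tumbler3 below 0.02 m/s), for 0.2 s.
3. the collar is turned to the marked stop (the long bar) (value of joint collar between 1.964 and 2.224 rad), for 0.2 s.
At the end, for the whole second after the job is handed in: Collar within 0.13 rad of 2.094; each tumbler at rest upside down over an upright peg (above 1.2 rad): mouth centre within 18 mm of the peg foot, rim within 8 mm of the deck, upright within 8 degrees; each peg without a tumbler folded flat (below 0.2 rad) (all of step 3 and velocity of joint collar between -0.05 and 0.05 rad/s and ((horizontal distance between tumbler1_rim and peg1_foot below 0.018 m and z of tumbler1_rim in the frame of dryer below 0.028 m and angle between tumbler1's own z axis and vertical above 3 rad and value of joint peg1 above 1.2 rad) or (horizontal distance between tumbler1_rim and peg2_foot below 0.018 m and z of tumbler1_rim in the frame of dryer below 0.028 m and angle between tumbler1's own z axis and vertical above 3 rad and value of joint peg2 above 1.2 rad) or (horizontal distance between tumbler1_rim and peg3_foot below 0.018 m and z of tumbler1_rim in the frame of dryer below 0.028 m and angle between tumbler1's own z axis and vertical above 3 rad and value of joint peg3 above 1.2 rad)) and ((horizontal distance between tumbler2_rim and peg1_foot below 0.018 m and z of tumbler2_rim in the frame of dryer below 0.028 m and angle between tumbler2's own z axis and vertical above 3 rad and value of joint peg1 above 1.2 rad) or (horizontal distance between tumbler2_rim and peg2_foot below 0.018 m and z of tumbler2_rim in the frame of dryer below 0.028 m and angle between tumbler2's own z axis and vertical above 3 rad and value of joint peg2 above 1.2 rad) or (horizontal distance between tumbler2_rim and peg3_foot below 0.018 m and z of tumbler2_rim in the frame of dryer below 0.028 m and angle between tumbler2's own z axis and vertical above 3 rad and value of joint peg3 above 1.2 rad)) and ((horizontal distance between tumbler3_rim and peg1_foot below 0.018 m and z of tumbler3_rim in the frame of dryer below 0.028 m and angle between tumbler3's own z axis and vertical above 3 rad and value of joint peg1 above 1.2 rad) or (horizontal distance between tumbler3_rim and peg2_foot below 0.018 m and z of tumbler3_rim in the frame of dryer below 0.028 m and angle between tumbler3's own z axis and vertical above 3 rad and value of joint peg2 above 1.2 rad) or (horizontal distance between tumbler3_rim and peg3_foot below 0.018 m and z of tumbler3_rim in the frame of dryer below 0.028 m and angle between tumbler3's own z axis and vertical above 3 rad and value of joint peg3 above 1.2 rad)) and (value of joint peg1 below 0.2 rad or (horizontal distance between tumbler1_rim and peg1_foot below 0.018 m and z of tumbler1_rim in the frame of dryer below 0.028 m and angle between tumbler1's own z axis and vertical above 3 rad and value of joint peg1 above 1.2 rad) or (horizontal distance between tumbler2_rim and peg1_foot below 0.018 m and z of tumbler2_rim in the frame of dryer below 0.028 m and angle between tumbler2's own z axis and vertical above 3 rad and value of joint peg1 above 1.2 rad) or (horizontal distance between tumbler3_rim and peg1_foot below 0.018 m and z of tumbler3_rim in the frame of dryer below 0.028 m and angle between tumbler3's own z axis and vertical above 3 rad and value of joint peg1 above 1.2 rad)) and (value of joint peg2 below 0.2 rad or (horizontal distance between tumbler1_rim and peg2_foot below 0.018 m and z of tumbler1_rim in the frame of dryer below 0.028 m and angle between tumbler1's own z axis and vertical above 3 rad and value of joint peg2 above 1.2 rad) or (horizontal distance between tumbler2_rim and peg2_foot below 0.018 m and z of tumbler2_rim in the frame of dryer below 0.028 m and angle between tumbler2's own z axis and vertical above 3 rad and value of joint peg2 above 1.2 rad) or (horizontal distance between tumbler3_rim and peg2_foot below 0.018 m and z of tumbler3_rim in the frame of dryer below 0.028 m and angle between tumbler3's own z axis and vertical above 3 rad and value of joint peg2 above 1.2 rad)) and (value of joint peg3 below 0.2 rad or (horizontal distance between tumbler1_rim and peg3_foot below 0.018 m and z of tumbler1_rim in the frame of dryer below 0.028 m and angle between tumbler1's own z axis and vertical above 3 rad and value of joint peg3 above 1.2 rad) or (horizontal distance between tumbler2_rim and peg3_foot below 0.018 m and z of tumbler2_rim in the frame of dryer below 0.028 m and angle between tumbler2's own z axis and vertical above 3 rad and value of joint peg3 above 1.2 rad) or (horizontal distance between tumbler3_rim and peg3_foot below 0.018 m and z of tumbler3_rim in the frame of dryer below 0.028 m and angle between tumbler3's own z axis and vertical above 3 rad and value of joint peg3 above 1.2 rad)) and linear speed of each of tumbler1, tumbler2, tumbler3 below 0.02 m/s); the robot touches nothing.
It fails at once if the candle is moved more than 30 mm or tipped (distance of candle from where it was at the start of the episode above 0.03 m or angle between candle's own z axis and vertical above 0.3 rad).
It fails at once if the penpot is moved more than 30 mm or tipped (distance of penpot from where it was at the start of the episode above 0.03 m or angle between penpot's own z axis and vertical above 0.3 rad).
It fails at once if the notebook is moved more than 30 mm or tipped (distance of notebook from where it was at the start of the episode above 0.03 m or angle between notebook's own z axis and vertical above 0.3 rad).
Of tumbler1, tumbler2, tumbler3 only 2 to 3 are there at a start; the rules pass over those that are not, and their reading is None.
At some moment in a run one of tumbler1, tumbler2, tumbler3 may be knocked a few centimetres aside while the robot is not near it.
Once in a run the grip may slacken for a moment while it holds something.
It also fails if it takes over 210 s, if anything falls off the work surface, if the arm or the gripper's body presses on something with over 40 N, if the wrist force passes 120 N, or if a joint passes its speed limit or range.

ROBOT

A 7-joint arm with a two-finger parallel gripper is mounted at the origin on the work surface. World frame = base frame: x ahead of the robot, y to its left, z up, the work surface at z = 0. Lengths are in m, angles in rad, forces in N, time in s.
With the tool pointing down it reaches from about 0.4 to 0.9 m from the base axis. Payload 5.5 kg.
Tool frame: the origin (TCP) lies midway between the tips of the shut fingers; the grasp point (between the pads) lies 19 mm behind it (manip.grip_depth is the distance from the TCP to the grasp point, in m); z points along the fingers, x is the direction in which the jaws open and shut, and the axes are right-handed (so a half turn about z gives the same grasp; the last joint's range is limited). The gripper opens to 92 mm and grips with 3 to 60 N. Pads are 19 mm wide; open, the fingers measure 130 mm over their backs; the gripper's body (75 mm by 190 mm) begins 47 mm behind the grasp point.
Start: joints at [-0.91, 0.501, -0.427, 1.55, 0.221, 1.138, -0.21], TCP at [0.252, 0.599, 0.204] pointing down, gripper open.
Joint ranges: [-2.88, 2.88], [-0.31, 2.03], [-1.54, 1.56], [0.2, 2.42], [-1.41, 4.55], [0.19, 2.02], [-2.57, 2.57]. Speed limits (rad/s): [2.57, 2.57, 3.14, 3.14, 3.14, 3.14, 3.14].

INTERFACE

Orientations are given as a unit quaternion [x, y, z, w].
In Python, from bench import manip, effector, viewer gives the robot as it stands. Calls block until the motion is done:
- manip.move_pose(position, orientation): joint-space move of the TCP to a pose.
- manip.servo_line(position, ori=None, vel=0.15): straight line of the TCP; ori=None keeps the orientation; vel is the mean speed in m/s.
- manip.movej(angles): joint-space move.
- effector.open_jaws() and effector.close(f_grip=None): open the fingers fully, or close them until they stop; f_grip is the grip in N (None keeps the last).
- manip.sleep(seconds).
- manip.solve_ik(position, orientation): joint angles nearest the present ones, or None.
- viewer.get_image(name): name is "side" or "top" or "wrist"; returns the picture (420x560x3 uint8, red, green, blue); there is no depth.
- viewer.get_calibration(name): a dict with "vfov" (degrees; the focal length in pixels is half the picture's height over the tangent of half this angle, whatever the lens; pixels are square), "cx", "cy" (the principal point, pixels), "eye" and "attitude" of the camera in the world. Camera axes: x right, y down, z forward; pixel columns grow to the right and rows downward; lengths in m; the calibration is good to about 2 mm. A picture is of the moment at which its call begins: read the wrist's pose just before it. get_calibration takes no time and is no camera call; for the wrist camera it gives the pose at the moment of the call.
A pose or a line that the arm cannot do raises manip.PlanningError and nothing moves.
- manip.hand_in(): hands the job in, once; it reports no verdict.
Readings, each from a call of its own:
- manip.current_clock(): time.
- manip.current_q(): joint angles.
- manip.current_joint_velocities(): joint speeds.
- manip.current_tau(): joint torques, N m.
- manip.current_tool_pos(): TCP position.
- manip.current_tcp_rot(): TCP orientation.
- manip.current_force(): force on the tool from outside, world axes, zero at the start.
- manip.current_wrist_torque(): the same for the moment, N m.
- manip.current_finger_gap(): finger opening in m.
Only numpy, scipy, OpenCV 4.12 (cv2) and the standard library are available. Lean on these libraries where they do the work, as an engineer would, in place of code of your own. Each camera call takes 0.05 s, during which the arm holds its last target. There are 200 camera calls.

## Working session

There is one attempt and no reset: what is moved stays moved. The work goes in short steps, each a Python script; the robot and the scene stay as the last script left them, time stands still between calls to the robot, and variables do not carry over. Pictures are saved under pics/ and viewed, about 12 in all and at most 16, crops included, and the job is handed in when it is done.

```bash
ls; mkdir -p pics; python3 - <<'E'
from bench import manip, effector, viewer
import cv2, numpy as np
print(manip.current_clock(), manip.current_tool_pos(), manip.current_tcp_rot(), manip.current_finger_gap(), manip.grip_depth)
for n in ("side","top","wrist"):
    c=viewer.get_calibration(n); print(n,c)
    im=viewer.get_image(n); cv2.imwrite(f"pics/a_{n}.png",im[:,:,::-1])
E
```

```text
pics
0.0 [0.25153729 0.59853319 0.20338308] [ 8.32870268e-01  5.53467396e-01 -8.36366616e-04  5.09154127e-04] 0.09177041846899055 0.0188
side {'vfov': 47.813172671842295, 'cx': 278.9790348713219, 'cy': 211.0856959123254, 'eye': array([ 0.46795119, -0.82018493,  0.71159388]), 'attitude': array([ 0.89261767, -0.06916925,  0.0440601 , -0.44329224])}
top {'vfov': 55.28884257271412, 'cx': 282.156424413679, 'cy': 208.15041657136672, 'eye': array([ 0.52458965, -0.0039032 ,  0.99901893]), 'attitude': array([ 0.70840036, -0.70472467,  0.02904841, -0.0262346 ])}
wrist {'vfov': 59.83260105994869, 'cx': 276.9720103775615, 'cy': 205.90891515738014, 'eye': array([0.18876959, 0.62614845, 0.38343827]), 'attitude': array([0.826127  , 0.54904827, 0.06954174, 0.10594395])}
```

View pics/a_top.png

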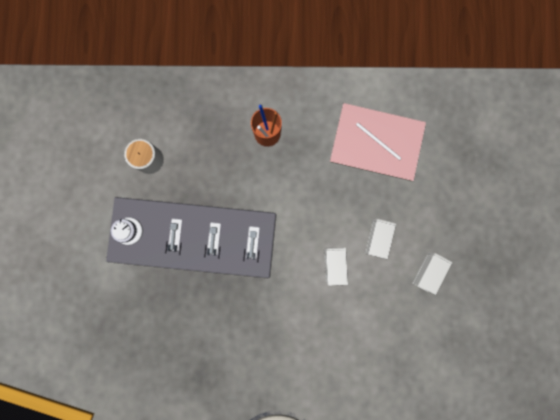

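View pics/a_side.png

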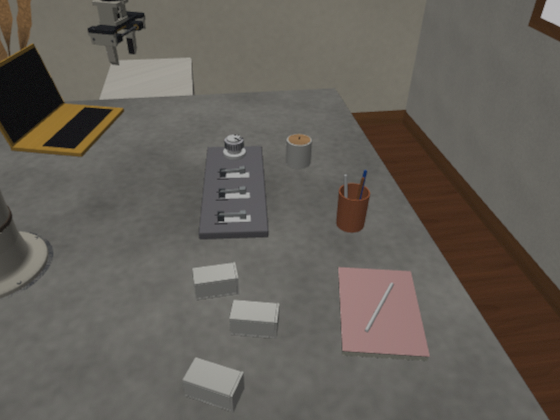

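```bash
cat > h.py <<'E'
from bench import manip, effector, viewer
import cv2, numpy as np
from scipy.spatial.transform import Rotation as R
def f_of(c,h=420): return h/2/np.tan(np.radians(c["vfov"])/2)
def ray(c,px):
    px=np.atleast_2d(px).astype(float); f=f_of(c)
    d=np.c_[(px[:,0]-c["cx"])/f,(px[:,1]-c["cy"])/f,np.ones(len(px))]
    return R.from_quat(c["attitude"]).apply(d)
def onplane(c,px,z):
    d=ray(c,px); e=np.array(c["eye"]); return (e+d*((z-e[2])/d[:,2])[:,None])
def proj(c,P):
    p=R.from_quat(c["attitude"]).inv().apply(np.atleast_2d(P)-c["eye"]); f=f_of(c)
    return np.c_[p[:,0]/p[:,2]*f+c["cx"],p[:,1]/p[:,2]*f+c["cy"]]
def snap(n,name=None):
    c=viewer.get_calibration(n); im=viewer.get_image(n)
    if name: cv2.imwrite(f"pics/{name}.png",im[:,:,::-1])
    return c,im
def down(yaw): # tool z down, tool x at angle yaw in world
    return (R.from_euler('z',yaw)*R.from_euler('x',np.pi)).as_quat()
def blobs(mask,amin):
    cs,_=cv2.findContours(mask.astype(np.uint8),cv2.RETR_EXTERNAL,cv2.CHAIN_APPROX_NONE)
    return [k for k in cs if cv2.contourArea(k)>amin]
E
python3 - <<'E'
from h import *
im=cv2.imread("pics/a_top.png")[:,:,::-1]; c=viewer.get_calibration("top")
hsv=cv2.cvtColor(im,cv2.COLOR_RGB2HSV)
m=(hsv[...,2]>190)&(hsv[...,1]<40)
for k in blobs(m,60):
    r=cv2.minAreaRect(k); b=onplane(c,cv2.boxPoints(r),0.046)
    print("white",np.round(r[0],1),cv2.contourArea(k),"ctr",b.mean(0)[:2].round(4),"sides",np.linalg.norm(b[1]-b[0]).round(3),np.linalg.norm(b[2]-b[1]).round(3),b[:,:2].round(3).tolist())
print([im[y,x].tolist() for x,y in ((190,260),(300,300),(140,150),(120,215),(150,250))])
g=im.astype(int); 
for t in (75,85,95):
    m=(g.max(2)<t); m[:180]=0;m[300:]=0; m[:,300:]=0; m[:,:90]=0
    ks=blobs(m,3000)
    for k in ks:
        r=cv2.minAreaRect(k); b=onplane(c,cv2.boxPoints(r),0.02)
        print(t,r,b.mean(0)[:2].round(4),np.linalg.norm(b[1]-b[0]).round(3),np.linalg.norm(b[2]-b[1]).round(3),b[:,:2].round(3).tolist())
for n,p,z in (("candle",(140,154),.075),("penpot",(268,122),.095)): print(n,onplane(c,p,z))
print("barrel",onplane(c,(122,230),.074), "feet",onplane(c,[(173,250),(213,254),(252,258)],.03)[:,:2])
s=im[190:285,100:285]; s=cv2.resize(s,None,fx=4,fy=4,interpolation=cv2.INTER_CUBIC); cv2.imwrite("pics/crop1.png",s[:,:,::-1])
E
```

```text
white [434.5 273.5] 648.0 ctr [ 0.4468 -0.3676] sides 0.086 0.045 [[0.419, -0.327], [0.495, -0.368], [0.475, -0.408], [0.399, -0.368]]
white [336.1 266.5] 648.5 ctr [ 0.462  -0.1356] sides 0.047 0.085 [[0.503, -0.11], [0.506, -0.157], [0.421, -0.161], [0.418, -0.115]]
white [252.6 239.2] 93.0 ctr [0.5251 0.0621] sides 0.059 0.023 [[0.497, 0.077], [0.556, 0.071], [0.553, 0.047], [0.494, 0.054]]
white [214.5 235.5] 69.0 ctr [0.5335 0.1525] sides 0.021 0.059 [[0.563, 0.164], [0.563, 0.142], [0.504, 0.141], [0.504, 0.163]]
white [381.7 238.7] 633.5 ctr [ 0.528  -0.2441] sides 0.085 0.045 [[0.492, -0.211], [0.575, -0.233], [0.564, -0.277], [0.481, -0.255]]
white [121.3 230.3] 330.5 ctr [0.5447 0.3736] sides 0.049 0.049 [[0.544, 0.408], [0.58, 0.374], [0.545, 0.339], [0.51, 0.373]]
white [176.5 231.5] 78.0 ctr [0.5425 0.2427] sides 0.021 0.059 [[0.572, 0.254], [0.572, 0.233], [0.513, 0.231], [0.513, 0.253]]
white [132.8 231.5] 82.5 ctr [0.542 0.346] sides 0.062 0.035 [[0.513, 0.366], [0.575, 0.361], [0.571, 0.326], [0.509, 0.331]]
white [378.1 140.8] 181.0 ctr [ 0.764  -0.2386] sides 0.01 0.137 [[0.804, -0.183], [0.812, -0.189], [0.724, -0.295], [0.716, -0.288]]
[[115, 114, 122], [144, 142, 138], [203, 155, 104], [116, 113, 121], [115, 112, 121]]
candle [[0.72194381 0.32488166 0.075     ]]
penpot [[0.79402318 0.02623772 0.095     ]]
barrel [[0.54468849 0.36079031 0.074     ]] feet [[0.49830006 0.25410681]
 [0.48921864 0.15792169]
 [0.48013212 0.06420525]]
```

View pics/crop1.png

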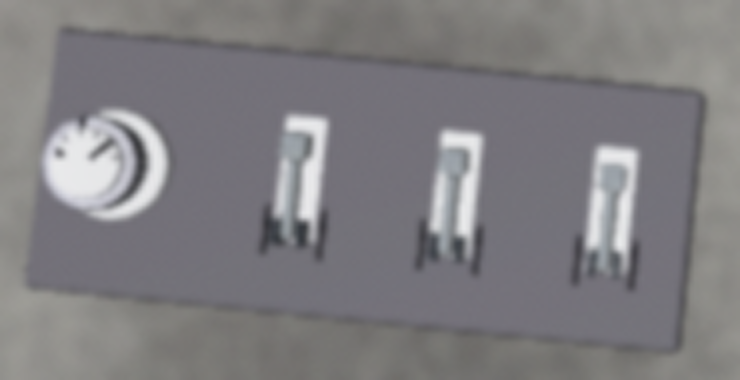

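```bash
python3 - <<'E'
from h import *
im=cv2.imread("pics/a_top.png")[:,:,::-1].astype(int); c=viewer.get_calibration("top")
d=(im[...,2]-im[...,1]); m=((d>=4)&(im.max(2)<150)); m[:180]=0;m[300:]=0;m[:,300:]=0;m[:,:90]=0
m=cv2.morphologyEx(m.astype(np.uint8),cv2.MORPH_CLOSE,np.ones((5,5)))
m=cv2.morphologyEx(m,cv2.MORPH_OPEN,np.ones((5,5)))
k=max(blobs(m,2000),key=cv2.contourArea); h=cv2.convexHull(k)
P=onplane(c,h[:,0],0.02)[:,:2].astype(np.float32)
r=cv2.minAreaRect(P); print(r, cv2.boxPoints(r).round(3).tolist())
# tool rotations vs wrist cam
T=R.from_quat(manip.current_tcp_rot()); w=viewer.get_calibration("wrist")
print("cam in tool",T.inv().apply(w["eye"]-manip.current_tool_pos()),"cam z in tool",T.inv().apply(R.from_quat(w["attitude"]).apply([0,0,1])))
E
```

```text
((0.5301070213317871, 0.21380160748958588), (0.39661771059036255, 0.15812191367149353), 84.47168731689453) [[0.4320000112056732, 0.024000000208616257], [0.5899999737739563, 0.008999999612569809], [0.628000020980835, 0.40400001406669617], [0.47099998593330383, 0.4189999997615814]]
cam in tool [ 0.00073028 -0.06858959 -0.1799384 ] cam z in tool [2.66535159e-04 2.51486515e-01 9.67860766e-01]
```

```bash
cat >> h.py <<'E'
DC=np.array([0.530,0.214]); DY=-0.0965
def dry(x,y): # dryer xy -> world xy
    return DC+R.from_euler('z',DY).as_matrix()[:2,:2]@np.array([x,y])
FEET=[dry(-.03,y) for y in (-.15,-.055,.04)]
GD=manip.grip_depth
def ori(zx,xx): # tool z axis, tool x axis
    z=np.array(zx,float);z/=np.linalg.norm(z);x=np.array(xx,float);x-=z*(x@z);x/=np.linalg.norm(x)
    return R.from_matrix(np.c_[x,np.cross(z,x),z])
def place_pose(foot,psi,a,s,rimz,flip=0): # s: grasp dist from bottom
    h=np.array([np.cos(psi),np.sin(psi),0]); z=h*np.cos(a)-np.array([0,0,1])*np.sin(a)
    j=np.array([-np.sin(psi),np.cos(psi),0])*(-1 if flip else 1)
    g=np.array([*foot,rimz+.086-s]); o=ori(z,j)
    return g+GD*z,o.as_quat()
E
python3 - <<'E'
from h import *
print(np.round(FEET,3).tolist(), dry(0,.15))
for off in (0,np.pi/2,-np.pi/2):
  for a in (0,15,30,45):
    out=[]
    for flip in (0,1):
      for f in FEET:
        q=[manip.solve_ik(*place_pose(f,DY+off,np.radians(a),.035,z,flip)) for z in (.02,.11)]
        out.append(''.join('.' if x is None else 'Y' for x in q))
    print(round(off,2),a,out)
for off in (0,np.pi/2,-np.pi/2): print([manip.solve_ik([*dry(0,.15),.045],down(DY+off+k)) is not None for k in np.arange(-1.5,1.6,.5)])
E
```

```text
[[0.486, 0.068], [0.495, 0.162], [0.504, 0.257]] [0.54445254 0.36330212]
0 0 ['..', 'Y.', 'YY', '..', 'Y.', 'YY']
0 15 ['..', '..', 'YY', '..', '..', 'Y.']
0 30 ['..', '..', 'Y.', '..', '..', 'Y.']
0 45 ['..', '..', 'YY', '..', '..', 'YY']
1.57 0 ['YY', 'YY', 'YY', 'YY', 'YY', 'YY']
1.57 15 ['YY', 'YY', 'YY', 'YY', 'YY', 'YY']
1.57 30 ['YY', 'YY', 'YY', 'YY', 'YY', 'YY']
1.57 45 ['YY', 'YY', 'YY', 'YY', 'YY', 'YY']
-1.57 0 ['YY', 'YY', 'YY', 'YY', 'YY', 'YY']
-1.57 15 ['YY', 'YY', 'YY', 'YY', 'YY', 'YY']
-1.57 30 ['YY', 'YY', 'YY', 'YY', 'YY', 'YY']
-1.57 45 ['YY', 'YY', 'YY', 'YY', 'YY', 'YY']
[True, True, True, True, True, True, True]
[True, True, True, True, True, True, True]
[True, True, True, True, True, True, True]
```

```bash
python3 - <<'E'
from h import *
b=dry(0,.15)
yaw=R.from_quat(manip.current_tcp_rot()).as_matrix()[:,0]; yaw=np.arctan2(yaw[1],yaw[0]); print("yaw now",yaw)
# camera sits at tool -y ; place TCP so camera looks at the barrel top
o=down(-1.67); Rm=R.from_quat(o)
p=np.array([*b,.22])-Rm.apply([0,.02,0])
manip.move_pose(p,o)
c,im=snap("wrist","w1")
print(proj(c,[*b,.074]),manip.current_q().round(2))
for k in np.arange(-3.1,3.2,.4):
    q=manip.solve_ik([*b,.045],down(k)); print(round(k,2),None if q is None else np.round(q,2))
E
```

```text
yaw now 1.1730167072010005
[[279.39428414 206.43559861]] [-0.77  0.5   0.23  1.5  -0.12  1.16 -2.19]
-3.1 [ 0.14  1.13 -1.31  1.63  1.13  1.31  1.81]
-2.7 [-1.4   1.18  1.35  1.69 -1.2   1.32 -2.5 ]
-2.3 [-1.1   0.76  0.68  1.68 -0.58  0.91 -2.49]
-1.9 [-0.79  0.66  0.23  1.67 -0.19  0.83 -2.38]
-1.5 [-0.74  0.66  0.16  1.66 -0.13  0.83 -2.03]
-1.1 [-0.69  0.65  0.09  1.66 -0.08  0.83 -1.67]
-0.7 [-0.64  0.65  0.02  1.66 -0.01  0.83 -1.32]
-0.3 [-0.58  0.65 -0.07  1.66  0.06  0.83 -0.97]
0.1 [-0.53  0.66 -0.14  1.66  0.12  0.84 -0.62]
0.5 [-0.46  0.66 -0.23  1.65  0.19  0.85 -0.27]
0.9 [-0.41  0.67 -0.31  1.65  0.25  0.86  0.08]
1.3 [-0.35  0.69 -0.39  1.65  0.32  0.87  0.43]
1.7 [ 0.14  1.13 -1.31  1.63  1.13  1.31  0.33]
2.1 [ 0.14  1.13 -1.31  1.63  1.13  1.31  0.73]
2.5 [ 0.14  1.13 -1.31  1.63  1.13  1.31  1.13]
2.9 [ 0.14  1.13 -1.31  1.63  1.13  1.31  1.53]
```

View pics/w1.png

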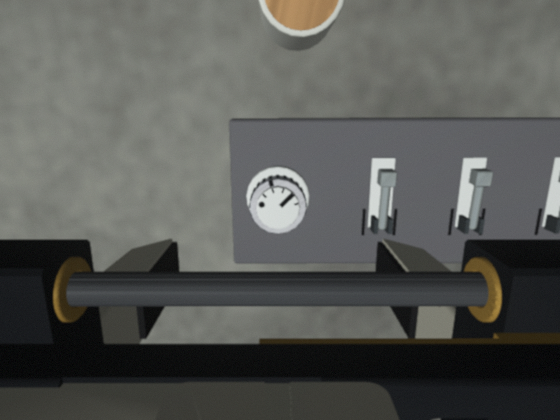

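```bash
cat >> h.py <<'E'
def collar(y0,dy,z=.045,grip=15,n=6):
    b=dry(0,.15)
    effector.open_jaws()
    manip.move_pose([*b,.16],down(y0)); manip.servo_line([*b,z])
    effector.close(f_grip=grip); print("gap",manip.current_finger_gap(),"F",manip.current_force().round(1))
    for k in range(1,n+1):
        manip.move_pose([*b,z],down(y0+dy*k/n))
        print(manip.current_wrist_torque().round(2), end=' ')
    print(manip.current_clock())
    effector.open_jaws(); manip.servo_line([*b,.2]); print(manip.current_force().round(1))
E
python3 - <<'E'
from h import *
collar(-1.5,1.12)
b=dry(0,.15); o=down(-1.67)
manip.move_pose(np.array([*b,.22])-R.from_quat(o).apply([0,.02,0]),o)
c,im=snap("wrist","w2")
cv2.imwrite("pics/w2c.png",cv2.resize(im[100:280,200:560],None,fx=2,fy=2)[:,:,::-1])
print(manip.current_clock())
for f,y in zip(FEET,(-.15,-.055,.04)): print(proj(c,[*f,.032]),proj(c,[*dry(.022,y),.04]))
E
```

```text
gap 0.04013632387193296 F [-0.5  0.5  5.2]
[0.21 0.09 0.31] [ 0.43 -0.    0.27] [ 0.65 -0.04  0.25] [0.65 0.1  0.24] [0.62 0.21 0.27] [0.61 0.33 0.29] 5.925
[-0.2  0.3 -0.2]
9.2
[[562.48101556 224.07820269]] [[578.8810041  176.70537443]]
[[472.34863656 224.17632036]] [[483.55399784 176.8099514 ]]
[[382.21915297 224.27443487]] [[388.23023034 176.91452482]]
```

View pics/w2c.png

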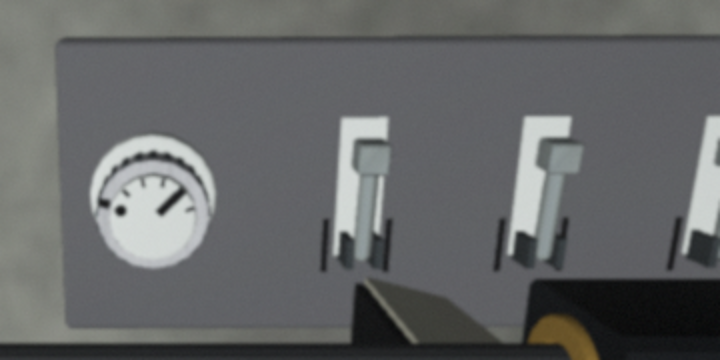

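```bash
python3 - <<'E'
from h import *
o=down(-1.667)
effector.open_jaws()
for y in (.04,-.055,-.15):
    P=lambda t,dz=-.007: np.array([*dry(-.03+.052*np.cos(t),y),.032+.052*np.sin(t)+dz])
    manip.move_pose(P(0)+[0,0,.11],o); manip.servo_line(P(0),vel=.12)
    effector.close(f_grip=10); g=manip.current_finger_gap()
    for t in np.linspace(0,1.6,12)[1:]: manip.servo_line(P(t),vel=.1)
    print(y,"gap",g,manip.current_finger_gap(),manip.current_force().round(1),manip.current_clock())
    effector.open_jaws(); manip.servo_line(P(1.57)+[0,0,.09])
p=np.array([*dry(-.03,-.055),.30])-R.from_quat(o).apply([0,.02,0])
manip.move_pose(p,o)
c,im=snap("wrist","w3"); print(manip.current_clock())
print([proj(c,[*f,.092]).round(0).tolist() for f in FEET])
c,im=snap("top","t3"); 
E
```

```text
0.04 gap 0.0003999885224074555 0.0004671475831890322 [ 0.2 -0.2 -0.1] 15.2833
-0.055 gap 0.0005737777430514373 0.0007830692314577082 [ 0.3 -0.4  0.5] 23.2667
-0.15 gap 0.0006180884755155962 0.0006441574897595793 [ 0.  -0.5 -0. ] 31.25
34.2083
[[[364.0, 192.0]], [[276.0, 192.0]], [[189.0, 192.0]]]
```

View pics/w3.png

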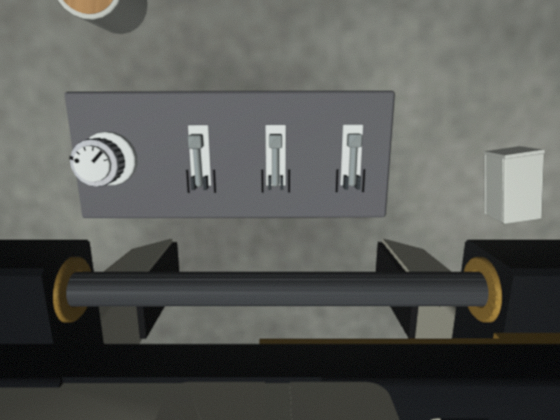

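```bash
python3 - <<'E'
from h import *
o=down(-1.667); effector.open_jaws()
P=np.array([*dry(.022,-.055),.025])
manip.move_pose(P+[0,0,.08],o); print(manip.current_tool_pos()-P)
c,i0=snap("side")
manip.servo_line(P,vel=.12); print(manip.current_tool_pos()-P,manip.current_force())
c,i1=snap("side"); effector.close(f_grip=5); print(manip.current_tool_pos()-P,manip.current_finger_gap(),manip.current_force())
c,i2=snap("side"); 
u=proj(c,P)[0].astype(int); print(u)
z=[cv2.resize(i[u[1]-60:u[1]+30,u[0]-65:u[0]+65],None,fx=4,fy=4,interpolation=cv2.INTER_CUBIC)[:,:390] for i in (i1,i2)]
cv2.imwrite("pics/s1.png",np.hstack(z)[:,:,::-1])
E
```

```text
[0.00098669 0.00030727 0.08101334]
[0.00074859 0.00017736 0.00072949] [0.14511224 0.32536019 0.02383169]
[2.14470666e-05 3.64929030e-05 4.43830207e-05] 0.0006579146374442295 [-0.3542377   0.47478186 -0.48549056]
[241 194]
```

View pics/s1.png

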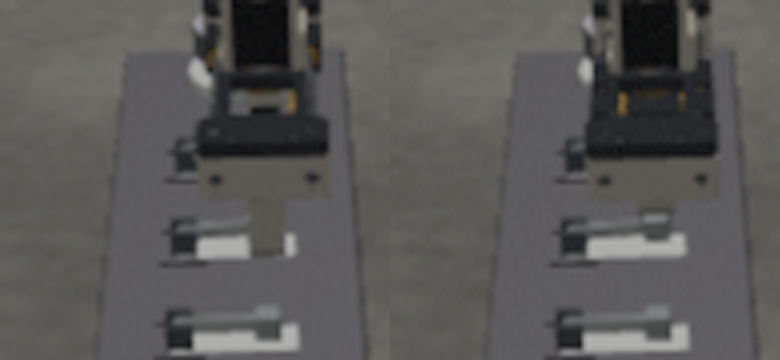

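```bash
python3 - <<'E'
from h import *
o=down(-1.667)
manip.servo_line(manip.current_tool_pos()+[0,0,.1])
p=np.array([.62,-.07,.06]); manip.move_pose(p,o)
for z in np.arange(.04,-.03,-.002):
    manip.servo_line([p[0],p[1],z],vel=.04); f=manip.current_force()[2]
    if f>3: break
print("shut contact z",z,manip.current_tool_pos(),manip.current_force())
manip.servo_line([*p[:2],.05]); effector.open_jaws()
for z in np.arange(.03,-.04,-.002):
    manip.servo_line([p[0],p[1],z],vel=.04); f=manip.current_force()[2]
    if f>3: break
print("open contact z",z,manip.current_tool_pos(),manip.current_force())
manip.servo_line([*p[:2],.1])
E
```

```text
shut contact z -0.024000000000000056 [ 0.62037106 -0.07003181 -0.02201877] [-5.08058091  0.77967631 16.90523897]
open contact z -0.02400000000000005 [ 0.62034922 -0.07006981 -0.02202284] [-4.69118441  1.19188144 15.90708345]
```

```bash
cat >> h.py <<'E'
TO=.021 # real tips lie this far behind the reported TCP (probed on the desk)
def _c(p,o): return np.array(p)+TO*R.from_quat(o).apply([0,0,1])
def mv(p,o): manip.move_pose(_c(p,o),o)
def ln(p,o=None,vel=.15):
    oo=manip.current_tcp_rot() if o is None else o
    manip.servo_line(_c(p,oo),o,vel)
def tip(): return manip.current_tool_pos()-TO*R.from_quat(manip.current_tcp_rot()).apply([0,0,1])
E
sed -i 's/manip.move_pose(\[\*b/mv([*b/; s/manip.servo_line(\[\*b,z\])/ln([*b,z],down(y0))/; s/manip.servo_line(\[\*b,.2\])/ln([*b,.2])/; s/,down(y0+dy\*k\/n))/,down(y0+dy*k\/n))/' h.py; grep -n "def collar" -A12 h.py
python3 - <<'E'
from h import *
o=down(-1.667)
effector.open_jaws()
for i,y in enumerate((.04,-.055,-.15)):
    P=lambda t,dz=-.007: np.array([*dry(-.03+.052*np.cos(t),y),.032+.052*np.sin(t)+dz])
    mv(P(0)+[0,0,.11],o); ln(P(0),o,vel=.1)
    effector.close(f_grip=10); g=manip.current_finger_gap()
    print(y,"gap",g)
    if g<.012: break
    for t in np.linspace(0,1.6,9)[1:]: ln(P(t),o,vel=.12)
    print("gap",manip.current_finger_gap(),manip.current_force().round(1),manip.current_clock())
    effector.open_jaws(); ln(P(1.57)+[0,0,.09],o)
p=np.array([*dry(-.03,-.055),.30])-R.from_quat(o).apply([0,.02,0])
manip.move_pose(p,o)
c,im=snap("wrist","w4"); print(manip.current_clock())
print([proj(c,[*f,.092]).round(0).tolist() for f in FEET])
c,im=snap("top","t4"); 
E
```

```text
36:def collar(y0,dy,z=.045,grip=15,n=6):
37-    b=dry(0,.15)
38-    effector.open_jaws()
39-    mv([*b,.16],down(y0)); ln([*b,z],down(y0))
40-    effector.close(f_grip=grip); print("gap",manip.current_finger_gap(),"F",manip.current_force().round(1))
41-    for k in range(1,n+1):
42-        mv([*b,z],down(y0+dy*k/n))
43-        print(manip.current_wrist_torque().round(2), end=' ')
44-    print(manip.current_clock())
45-    effector.open_jaws(); ln([*b,.2]); print(manip.current_force().round(1))
46-TO=.021 # real tips lie this far behind the reported TCP (probed on the desk)
47-def _c(p,o): return np.array(p)+TO*R.from_quat(o).apply([0,0,1])
48-def mv(p,o): manip.move_pose(_c(p,o),o)
0.04 gap 0.015833764468508243
gap 0.016029103867972475 [1.  4.5 5.5] 64.4667
-0.055 gap 0.01564265123305144
gap 0.01603650878055172 [0.5 4.1 6.2] 71.4167
-0.15 gap 0.01614738929223918
gap 0.015709561932821036 [0.3 4.3 6.6] 78.3667
81.1917
[[[364.0, 192.0]], [[277.0, 192.0]], [[189.0, 192.0]]]
```

View pics/w4.png

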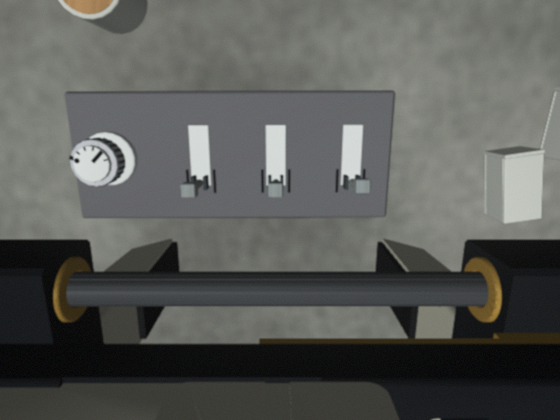

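```bash
cat >> h.py <<'E'
def tumblers(im,c):
    hsv=cv2.cvtColor(im,cv2.COLOR_RGB2HSV); m=(hsv[...,2]>190)&(hsv[...,1]<40); out=[]
    for k in blobs(m,400):
        r=cv2.minAreaRect(k); b=onplane(c,cv2.boxPoints(r),.046)[:,:2]
        s=np.linalg.norm(b-np.roll(b,-1,0),axis=1)
        if not(.04<s.min()<.054 and .078<s.max()<.095): continue
        e=(b[1]-b[0]) if s[0]>s[1] else (b[2]-b[1]); e/=np.linalg.norm(e)
        if e[0]>0: e=-e   # mouth towards the robot
        out.append((b.mean(0),e,s.round(3)[:2]))
    return out
def pick_pose(ctr,t,a,s,gz,back=0): # matches place_pose flip=1
    t3=np.array([*t,0]); u=np.array([0,0,1.]); z=t3*np.sin(a)-u*np.cos(a); y=t3*np.cos(a)+u*np.sin(a)
    g=np.array([*(ctr+t*(s-.043)),gz]); o=R.from_matrix(np.c_[np.cross(y,z),y,z])
    return g+(GD-back)*z,o.as_quat()
E
python3 - <<'E'
from h import *
im=cv2.imread("pics/t4.png")[:,:,::-1].copy(); c=viewer.get_calibration("top")
T=tumblers(im,c)
for t in T: print(np.round(t[0],4),np.round(t[1],3),t[2])
def ik(p,o):
    q=manip.solve_ik(_c(p,o),o); return None if q is None else np.round(q,2)
from h import _c
for a in (45,40,30):
    A=np.radians(a)
    for ctr,t,_ in T:
        print(a,"pick",[ik(*pick_pose(ctr,t,A,.03,gz)) for gz in (.028,.1,.2)])
    for f in FEET:
        for psi in (np.pi/2,-np.pi/2):
            print(a,"place",psi>0,[ik(*place_pose(f,DY+psi,A,.03,z,1)) for z in (.02,.12,.18)])
E
```

```text
[ 0.4468 -0.3676] [-0.885  0.466] [0.088 0.047]
[ 0.4625 -0.1356] [-0.999 -0.049] [0.048 0.086]
[ 0.5297 -0.2104] [-0.986  0.168] [0.087 0.048]
45 pick [array([ 0.27,  1.24,  0.68,  1.11, -0.41,  1.74, -1.14]), array([ 0.26,  1.16,  0.7 ,  1.12, -0.38,  1.81, -1.13]), array([ 0.25,  1.04,  0.73,  1.1 , -0.32,  1.93, -1.12])]
45 pick [array([-0.17,  1.05,  0.48,  1.46, -0.2 ,  1.49, -1.17]), array([-0.18,  0.94,  0.5 ,  1.47, -0.16,  1.58, -1.17]), array([-0.19,  0.81,  0.52,  1.45, -0.1 ,  1.72, -1.17])]
45 pick [array([ 0.01,  1.19,  0.54,  1.14, -0.3 ,  1.7 , -1.21]), array([ 0.  ,  1.1 ,  0.55,  1.15, -0.27,  1.77, -1.2 ]), array([-0.  ,  0.99,  0.57,  1.13, -0.23,  1.9 , -1.19])]
45 place True [array([-0.01,  0.68,  0.39,  2.09, -1.19,  1.13,  1.19]), array([-0.27,  0.55,  0.72,  2.09, -1.14,  1.33,  1.05]), array([-0.42,  0.49,  0.9 ,  2.06, -1.1 ,  1.43,  0.96])]
45 place False [array([ 0.15,  1.12, -1.09,  1.8 ,  1.21,  1.82,  1.61]), array([ 0.15,  0.9 , -1.09,  1.79,  1.06,  1.83,  1.74]), array([ 0.16,  0.78, -1.08,  1.76,  0.98,  1.85,  1.83])]
45 place True [array([-0.02,
[... 3401 characters left out ...]
 0.94,  1.19]), array([-0.28,  0.68,  0.63,  2.12, -1.4 ,  1.49,  1.18]), array([-0.36,  0.57,  0.72,  2.11, -1.34,  1.52,  1.06])]
30 place False [array([-0.22,  1.2 , -0.87,  1.51,  1.11,  2.  ,  1.61]), array([-0.34,  0.93, -0.65,  1.54,  0.9 ,  1.92,  1.79]), array([-0.34,  0.85, -0.65,  1.53,  0.87,  1.98,  1.85])]
30 place True [array([ 0.52,  0.89, -0.58,  2.08, -1.18,  0.67,  1.12]), array([ 0.99,  1.15, -1.31,  2.1 ,  0.08,  0.44, -0.12]), array([ 1.  ,  0.94, -1.3 ,  2.09, -0.28,  0.52,  0.1 ])]
30 place False [array([-0.48,  1.18, -0.65,  1.29,  0.95,  1.96,  1.73]), array([-0.59,  0.98, -0.43,  1.32,  0.77,  1.94,  1.88]), array([-0.59,  0.9 , -0.43,  1.31,  0.76,  2.  ,  1.94])]
```

```bash
cat >> h.py <<'E'
A45=np.radians(45); S=.03
def pick(near):
    c,im=snap("top"); T=tumblers(im,c)
    ctr,t,s=min(T,key=lambda k:np.linalg.norm(k[0]-near)); print("T",ctr.round(4),t.round(3),s)
    effector.open_jaws()
    p,o=pick_pose(ctr,t,A45,S,.028,back=.09); mv(p,o)
    p,o=pick_pose(ctr,t,A45,S,.028); ln(p,o,.12)
    effector.close(f_grip=35); print("gap",manip.current_finger_gap(),manip.current_force().round(1))
    p,o=pick_pose(ctr,t,A45,S,.2); ln(p,o,.2); print("gap",manip.current_finger_gap(),manip.current_clock())
def preplace(i,z=.18):
    p,o=place_pose(FEET[i],DY+np.pi/2,A45,S,z,1); mv(p,o); print("gap",manip.current_finger_gap(),tip()-p,manip.current_clock())
E
python3 - <<'E'
from h import *
pick(np.array([.53,-.21])); preplace(2)
c,im=snap("side"); f=FEET[2]
print([proj(c,[*f,z]).round(0).tolist() for z in (.18,.266,.092)])
cv2.imwrite("pics/s2.png",cv2.resize(im[40:240,130:330],None,fx=3,fy=3)[:,:,::-1])
E
```

```text
T [ 0.5297 -0.2104] [-0.986  0.168] [0.087 0.048]
gap 0.04582212646375089 [-0.4 -0.8  0.1]
gap 0.04563594499086332 85.9
gap 0.04581384043335313 [ 0.00072965 -0.00079317 -0.00037299] 87.625
[[[219.0, 121.0]], [[217.0, 88.0]], [[221.0, 152.0]]]
```

View pics/s2.png

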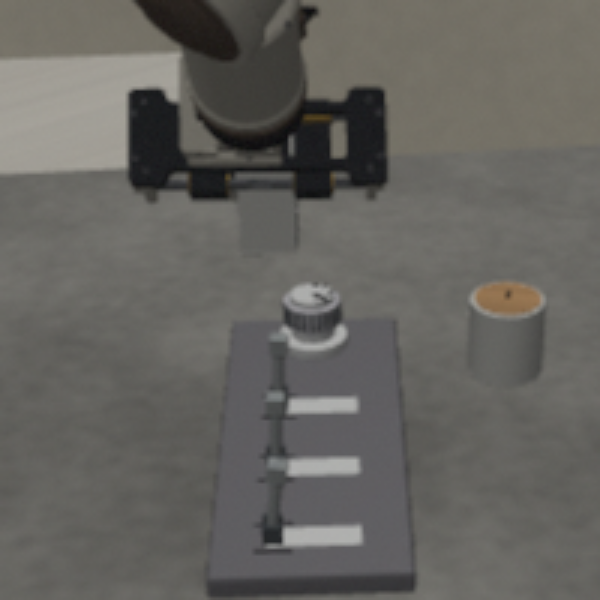

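```bash
cat >> h.py <<'E'
def place(i):
    P=lambda z: place_pose(FEET[i],DY+np.pi/2,A45,S,z,1)
    ln(*P(.11),.2); f0=manip.current_force()[2]; ln(*P(.028),.1)
    for z in np.arange(.026,.013,-.002):
        ln(*P(z),.03); f=manip.current_force()
        if f[2]-f0>2.5: break
    print("contact z",z,f.round(1),"gap",manip.current_finger_gap(),"err",(tip()-P(z)[0]).round(4))
    effector.open_jaws()
    p,o=P(z); zz=R.from_quat(o).apply([0,0,1])
    ln(p-.11*zz,o,.2); print("t",manip.current_clock(),manip.current_force().round(1))
E
python3 - <<'E'
from h import *
place(2)
c,im=snap("side"); f=FEET[2]
print([proj(c,[*f,z]).round(0).tolist() for z in (.02,.106)])
cv2.imwrite("pics/s3.png",cv2.resize(im[80:280,150:350],None,fx=3,fy=3)[:,:,::-1])
E
```

```text
contact z 0.020000000000000004 [0.6 0.1 1.7] gap 0.04589773541036707 err [0.0003 0.0002 0.0004]
t 91.7333 [ 0.1  0.4 -0.5]
[[[222.0, 176.0]], [[221.0, 147.0]]]
```

View pics/s3.png

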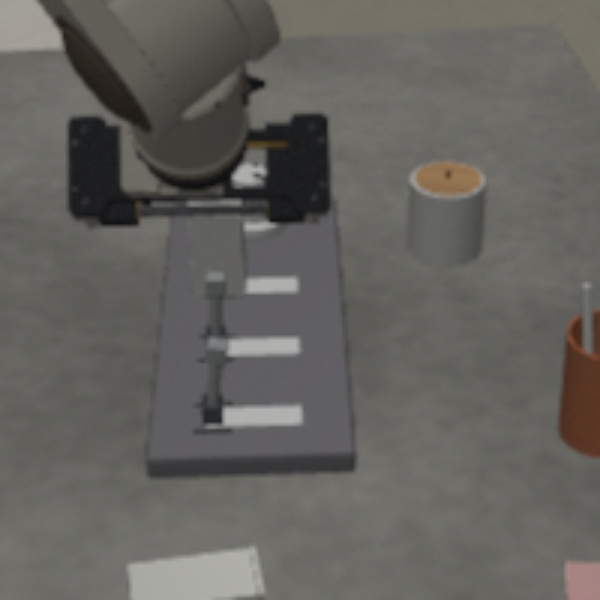

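```bash
python3 - <<'E'
from h import *
manip.servo_line(manip.current_tool_pos()+[0,0,.06],vel=.2)
pick(np.array([.4625,-.1356])); preplace(1)
c,im=snap("side"); f=FEET[1]
print([proj(c,[*f,z]).round(0).tolist() for z in (.18,.266,.092)])
cv2.imwrite("pics/s4.png",cv2.resize(im[40:290,130:380],None,fx=2.4,fy=2.4)[:,:,::-1])
c,im=snap("top"); print([(t[0].round(3),t[2]) for t in tumblers(im,c)])
E
```

```text
T [ 0.4465 -0.3668] [-0.885  0.466] [0.087 0.046]
gap 0.04582664422291925 [ 0.1 -0.7  0.1]
gap 0.04569746675678246 97.325
gap 0.04583850571912191 [ 0.00062639 -0.00086921 -0.00021215] 99.2667
[[[217.0, 140.0]], [[215.0, 105.0]], [[220.0, 172.0]]]
[]
```

View pics/s4.png

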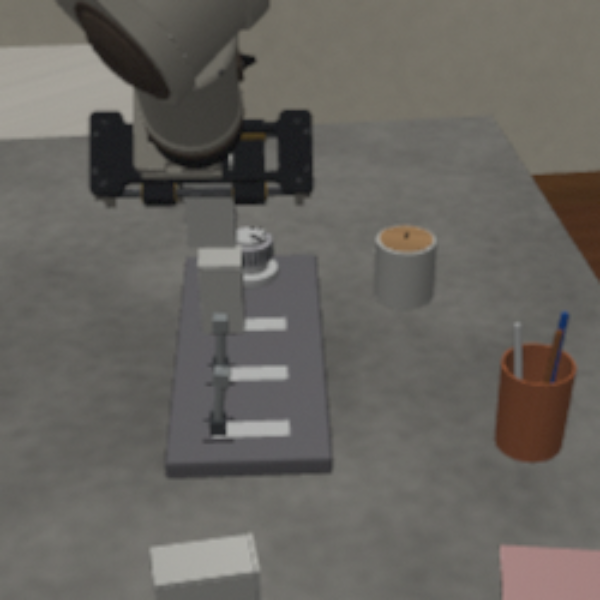

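```bash
python3 - <<'E'
from h import *
place(1)
manip.servo_line(manip.current_tool_pos()+[0,0,.06],vel=.2)
mv(*pick_pose(np.array([.50,-.37]),np.array([-.885,.466]),A45,S,.2))
c,im=snap("top"); print([(t[0].round(3),t[2]) for t in tumblers(im,c)])
near=np.array([.4625,-.1356])
T=[t for t in tumblers(im,c) if np.linalg.norm(t[0]-near)<.08]
assert T
pick(near); preplace(0)
c,im=snap("side"); f=FEET[0]
print([proj(c,[*f,z]).round(0).tolist() for z in (.18,.266,.092)])
cv2.imwrite("pics/s5.png",cv2.resize(im[40:290,130:380],None,fx=2.4,fy=2.4)[:,:,::-1])
E
```

```text
contact z 0.018000000000000006 [-5.  -4.5 12.3] gap 0.04588183577116198 err [0.0001 0.0001 0.0017]
t 103.675 [ 0.2 -0.5  0.2]
[(array([ 0.462, -0.136]), array([0.047, 0.085]))]
T [ 0.4621 -0.1356] [-0.999 -0.052] [0.047 0.084]
gap 0.04561844340222748 [0.9 0.5 0. ]
gap 0.04590153634678743 110.0417
gap 0.04580515651861954 [-4.17254192e-05 -1.21241026e-04 -4.19559964e-04] 111.7833
[[[216.0, 161.0]], [[213.0, 125.0]], [[218.0, 194.0]]]
```

View pics/s5.png

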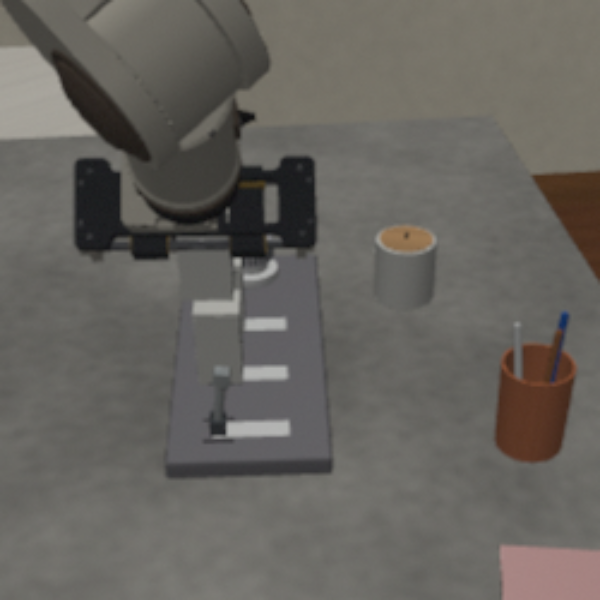

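```bash
python3 - <<'E'
from h import *
place(0)
manip.servo_line(manip.current_tool_pos()+[0,0,.08],vel=.2)
o=down(-1.667)
p=np.array([*dry(-.0,-.03),.30])-R.from_quat(o).apply([0,.02,0])
manip.move_pose(p,o)
c,im=snap("wrist","w6"); print(manip.current_clock())
print([proj(c,[*f,.106]).round(0).tolist() for f in FEET])
E
```

```text
contact z 0.018000000000000006 [-4.7 -4.7 13.7] gap 0.045973636216709024 err [0.     0.     0.0018]
t 116.1417 [-0.6 -0.3 -0.3]
119.2333
[[[389.0, 223.0]], [[301.0, 223.0]], [[212.0, 223.0]]]
```

View pics/w6.png

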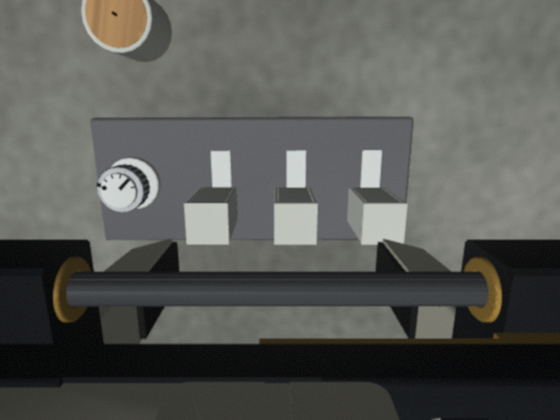

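```bash
python3 - <<'E'
from h import *
collar(.70,-2.10,z=.043,grip=25,n=5)
b=dry(0,.15); o=down(-1.667)
manip.move_pose(np.array([*b,.28])-R.from_quat(o).apply([0,.02,0]),o)
c,im=snap("wrist"); print(manip.current_clock(),proj(c,[*b,.074]))
cv2.imwrite("pics/w7.png",cv2.resize(im[120:300,180:480],None,fx=2.6,fy=2.6,interpolation=cv2.INTER_CUBIC)[:,:,::-1])
E
```

```text
gap 0.05371490843762943 F [-0.7 -0.5  2.2]
[-0.48  0.45 -0.07] [-0.67  0.84 -0.1 ] [-0.66  1.12  0.1 ] [-0.59  1.18  0.03] [-0.37  1.31 -0.04] 124.8917
[-0.   0.4 -0.5]
127.4333 [[278.17327883 193.62528369]]
```

View pics/w7.png

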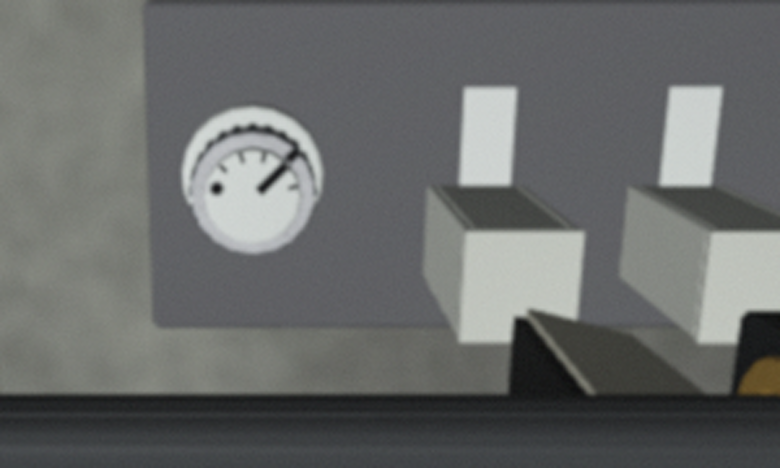

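```bash
python3 - <<'E'
from h import *
print(manip.current_force().round(1), manip.current_clock()); manip.hand_in(); print(manip.current_clock())
E
```

```text
[ 0.   0.1 -0.8] 127.4333
the job is handed in; nothing more can be done
the job is handed in; nothing more can be done
```

I carried out every step of the task and handed in at 127 s of the 210 s allowed; the hand-in gives no verdict. I turned the collar back to the dot, folded up all three pegs because three tumblers were there, stood a tumbler upside down over each peg, and turned the collar to the long bar.

**Last checks:**
- The collar pointer lies in line with the long bar.
- The last wrist view of all three tumblers, before the final turn, shows them flat over their pegs. The tops sit about 4–6 mm to the +y side of my prediction, against the 18 mm limit. I gripped them about 5 mm above mid-height, which explains most of it.
- The view after the turn shows the two tumblers in frame unchanged.
- I had no contact with the candle, penpot or notebook. I did not compare their positions with the start.
- The arm was clear of everything and the tool force was about zero at hand-in.

**What went wrong or disagreed:**
- **First attempt at the pegs missed.** The fingers closed on nothing at all three. Touching the desk showed the real fingertips sit about 21 mm behind the reported TCP, and with that corrected everything held.
- **First collar turn was too high.** The jaws closed to 40 mm rather than the ring's 54 mm. The picture still showed the collar at the dot afterwards.
- **One tumbler had moved.** It shifted about 34 mm while the arm was elsewhere, and I measured it again before picking it up.
- **One pick came out of order.** The arm hid the tumbler I meant to take, so the program took another one first; this did no harm.

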